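Sort perished shelving feet from the firm one by squeezing

TASK

Two of the three rubber shelving feet have perished and gone soft; feel with the gripper which is the one still firm, and push that one gently, upright and fully home, into the round cup of the steel shelf shoe. Stand the two soft feet upright in the grey reject tray. Never put a foot in the wrong place, do not squeeze a foot harder than 55 newtons per finger, and leave the other things on the table where they are.

Things in the scene. Friction and masses are not known exactly. Their poses are not given: they have to be found in the camera images.
- foot_1: One of three look-alike shelving feet (number: only a label; firmness must be felt). Round steel plinth 42 mm across, 16 mm high, lower rim chamfered 4 mm, under a black rubber block in three ribs, 48 mm along x unsqueezed, 36 mm along y, 18 to 58 mm above the underside; steel cap; 65 mm high in all; 0.2 kg. Upright. Origin: centre of underside, z up; x: squeeze direction.
- foot_2: Look-alike of foot_1 (number: just a label). In all three feet the two outer ribs, whose flat faces look to +x and -x, yield when pinched along x, each by 6 mm at most, and spring back; along y every foot feels rigid. Grip 42 mm above the underside. Origin: centre of underside, z up.
- foot_3: Look-alike of foot_1 (number: just a label). Of all three feet: pinched along x with 20 N per finger the firm one (a stiff core is hidden in it) narrows by 3 to 5 mm from its 48 mm, a soft one by 10 to 12 mm, where it bottoms out. More than 55 N per finger spoils a foot, firm or soft. Origin: centre of underside, z up.
- shoe: fixed grey steel shelf shoe, left or right: plate 130 x 130 mm, 6 mm thick, at its centre a round steel cup (bore 46 mm, 2 mm of play all round the plinth; rim 58 mm across, 20 mm above the table), 24 mm high lips along its +x and -x sides. Origin: centre of underside. More than 40 N on it (through a foot or directly) bends it
- cup_floor (a point): centre of the cup's floor, 6 mm above the table, 14 mm below the rim; a foot fully home has its underside here
- tray: fixed grey open reject tray, 150 mm (x) by 200 mm (y) outside, 30 mm high, walls and floor 4 mm thick. Origin: centre of the underside. Room for two feet side by side along y, e.g. 45 mm either side of the centre. It may stand left or right
- tape_roll: bystander, to be left alone: roll of packing tape, 96 mm across, 45 mm high, on its flat side; origin centre of underside
- mug: bystander, to be left alone: white mug, 76 mm across, 85 mm high, handle to its +y; origin centre of underside
- wrench: bystander, to be left alone: steel wrench 170 mm long lying along its x axis; origin at its underside
- jar: bystander, to be left alone: glass jar with steel cap, 56 mm across, 80 mm high; origin centre of underside
- stapler: bystander, to be left alone: black stapler, 130 x 34 mm, 52 mm high, long side along its x; origin centre of underside
- marker: bystander, to be left alone: white marker pen 135 mm long, 17 mm thick, lying along its x; origin at its underside
Not all that is in view belongs to the job. What is shaped like the foot_3 but blue or orange is not meant.

How it is judged:
By the outcome, as a careful person would: the job done as asked, in the order asked, and still so for the second after the job is handed in, with the robot touching nothing.
It also fails if it takes over 72 s, if anything falls off the work surface, if the arm or the gripper's body presses on something with over 40 N, if the wrist force passes 120 N, or if a joint passes its speed limit or range.

ROBOT

A 6-joint arm with a two-finger parallel gripper is mounted at the origin on the work surface. World frame = base frame: x ahead of the robot, y to its left, z up, the work surface at z = 0. Lengths are in m, angles in degrees, forces in N, time in s.
With the tool pointing down it reaches from about 0.3 to 0.75 m from the base axis. Payload 8.5 kg.
Tool frame: the origin (TCP) lies at the very end of the fingers, on their centre line; the grasp point (between the pads) lies 19 mm behind it (bot.tcp_to_grasp is the z of the grasp point in the tool frame, in m); z points along the fingers, y is the line along which they close (so a half turn about z gives the same grasp; the last joint's range is limited). The gripper opens to 85 mm and grips with 20 to 120 N. Pads are 22 mm wide; open, the fingers measure 114 mm over their backs; the gripper's body (76 mm by 85 mm) begins 54 mm behind the grasp point. The pads swing forward as they close: fully open they stand 13 mm farther back than shut.
Start: joints at [-88.31, 21.807, 74.336, -0, 83.858, -12.336], TCP at [0.133, -0.534, 0.194] pointing down, gripper open.
Joint ranges: [-178.18, 178.18], [-50.72, 133.34], [12.68, 142.11], [-81.47, 261.47], [9.98, 163.14], [-165.26, 165.26]. Speed limits (degrees/s): [136.94, 136.94, 180, 180, 180, 180].

INTERFACE

Orientations are given as [roll, pitch, yaw] about the fixed x, y, z axes, in that order (R = Rz(yaw) Ry(pitch) Rx(roll)).
In Python, from rig import bot gives the robot as it stands.
- The arm moves only by the tool send_rows, never from a script. Its argument "plan" is a list that holds one entry, the list of rows, each a list of 7 numbers: the shift along the tool's x, y, z in m, then the turn, a rotation vector about the tool's x, y, z in rad, then the opening, from 0 (shut) to 1 (fully open). In form: [[[dx, dy, dz, ax, ay, az, jaw], ...]]. A call has exactly 8 rows; each row shifts and turns the commanded pose from where the row before left it, along the tool's axes as they then stand; what a row does not reach is not made up. A row lasts 1/10 s, in which the tool goes at most 50 mm and 8.59 degrees, less where a joint would pass 70% of its speed; a pose out of reach is approached as far as the arm can. A call is refused whole if a number of a shift passes 0.05 or a number of a turn 0.15, either way. A call with a gripper value outside its range is refused whole. The fingers move at their own pace and stop on an object; "squeeze" is the grip in N (left out, the last holds). Time passes only in rows, so rows that do not move let the fingers close, or fill a call up. It gives the time, the measured TCP pose, the force, the opening and the grip force at its end, in the units of the state.
- bot.state(): the state, without advancing time (a new reading comes with each control period).
- bot.read_camera(name): name is "scene" or "top" or "wrist"; returns (picture, depth): 400x640x3 uint8, red, green, blue; 400x640 float32, m along the optical axis (not along the pixel's ray), 0 where there is no reading.
- bot.get_calibration(name): a dict with "intrinsics" (3x3 intrinsics, pixels), "world_from_camera" (4x4, takes a point from camera to world coordinates). Camera axes: x right, y up, looking along -z (the intrinsics and any distortion apply to the point x, -y, -z); pixel columns grow to the right and rows downward; lengths in m; the calibration is good to about 2 mm. A picture is of the moment at which its call begins: read the wrist's pose just before it. get_calibration takes no time and is no camera call; for the wrist camera it gives the pose at the moment of the call.
- bot.hand_in(): hands the job in; it is judged then, once.
The state is a dict: "time_s": time; "joint_positions": joint angles; "joint_velocities": joint speeds; "tau": joint torques, N m; "ee_pos": TCP position; "ee_rot": TCP orientation; "contact_force": force on the tool from outside, world axes, zero at the start; "moment": the same for the moment, N m; "finger_gap": opening from 0.0 (shut) to 1.0 (fully open); "grasp_force": force on a finger pad.
Only numpy, scipy, OpenCV 4.12 (cv2) and the standard library are available. Lean on these libraries where they do the work, as an engineer would, in place of code of your own. Each camera call takes 0.05 s, during which the arm holds its last target. There are 200 camera calls.

## Working session

There is one attempt and no reset: what is moved stays moved. The work goes in short steps, Python scripts to look and compute and a tool call to move; the robot and the scene stay as the last step left them, time stands still between calls to the robot, and variables do not carry over. Pictures are saved under pics/ and viewed, at most 10 in all, crops included, and the job is handed in when it is done.

Besides the shell and the picture viewer there is one more tool, called after ">>>" by a JSON object that holds its "api" and its "payload", one argument or row to a line. send_rows: Moves the arm, as the interface text tells. Its arguments: {"type":"object","properties":{"plan":{"type":"array"},"squeeze":{"type":"number"}},"required":["plan"]}

```bash
ls; mkdir -p pics
python3 - <<'E'
from rig import bot
import cv2,numpy as np
print(bot.state(), bot.tcp_to_grasp)
for n in("top","scene"):
    p,d=bot.read_camera(n); c=bot.get_calibration(n)
    cv2.imwrite(f"pics/{n}0.png",p[...,::-1]); np.savez(f"{n}0.npz",p=p,d=d,K=c["intrinsics"],T=c["world_from_camera"]); print(n,c)
E
```

```text
pics
{'time_s': 0.0, 'joint_positions': array([-8.83100543e+01,  2.18414680e+01,  7.43861601e+01,  2.00809522e-03,
        8.38565591e+01, -1.23369602e+01]), 'joint_velocities': array([-0.04038038,  0.01107491, -0.04428989,  0.03608818, -0.01836013,
       -0.08168681]), 'tau': array([-7.98943038e-04, -4.48471427e+01, -2.31278801e+01, -1.84901346e-04,
        4.81412470e-03, -1.02189540e-05]), 'ee_pos': array([ 0.13329414, -0.53324631,  0.19299905]), 'ee_rot': array([-1.79918183e+02, -1.99376411e-02,  1.40266752e+01]), 'contact_force': array([ 0.00210654, -0.59966749, -0.12867395]), 'moment': array([-0.0042606 ,  0.03473677, -0.01976471]), 'grasp_force': 0.0, 'finger_gap': 1.0018002950949307} -0.0187
top {'intrinsics': array([[446.22071914,   0.        , 324.38281598],
       [  0.        , 446.22071914, 193.62942312],
       [  0.        ,   0.        ,   1.        ]]), 'world_from_camera': array([[ 0.0103738 ,  0.99681287, -0.07909799,  0.43628055],
       [-0.9998828 ,  0.00944993, -0.01204551, -0.01709044],
       [-0.01125965,  0.07921367,  0.99679407,  1.10979044],
       [ 0.        ,  0.        ,  0.        ,  1.        ]])}
scene {'intrinsics': array([[427.70073458,   0.        , 325.59773347],
       [  0.        , 427.70073458, 203.37422206],
       [  0.        ,   0.        ,   1.        ]]), 'world_from_camera': array([[-0.87460437, -0.29202076,  0.38702853,  0.86341971],
       [ 0.48435296, -0.5619259 ,  0.67055313,  0.5380429 ],
       [ 0.02166592,  0.7739271 ,  0.63290396,  0.5683453 ],
       [ 0.        ,  0.        ,  0.        ,  1.        ]])}
```

View pics/top0.png

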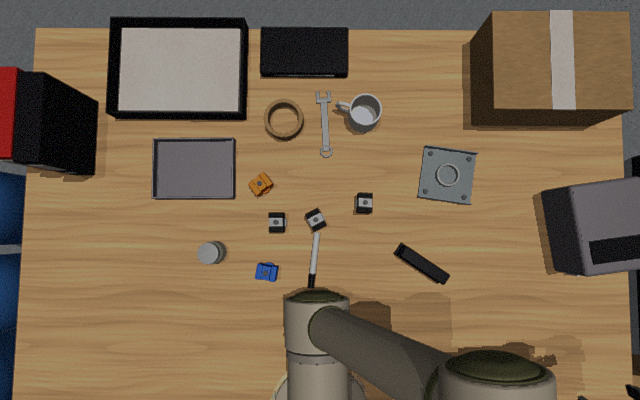

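View pics/scene0.png

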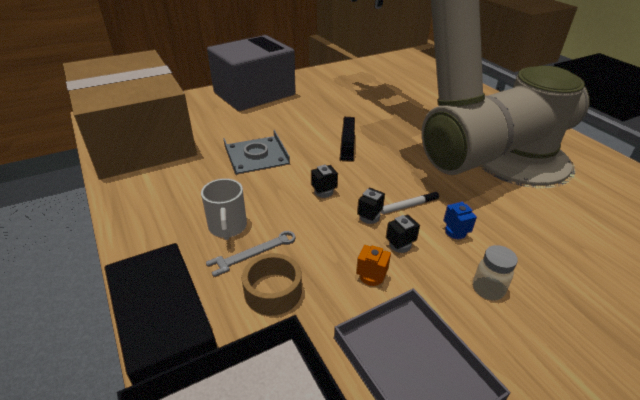

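The top view shows these candidates for a foot:
- Black: (277,222), (316,219) and (364,203). These are the three wanted feet.
- Orange (261,184) and blue (266,271): decoys, excluded.

The shoe is at (447,175) and the tray at (194,168). Next I check the choice in a close crop and measure.

```bash
cat > h.py <<'E'
import numpy as np,cv2
def ray(K,T,uv,z):
    """pixel -> world point on plane z"""
    uv=np.atleast_2d(np.asarray(uv,float)); d=np.c_[(uv[:,0]-K[0,2])/K[0,0],-(uv[:,1]-K[1,2])/K[1,1],-np.ones(len(uv))]@T[:3,:3].T
    o=T[:3,3]; return o+d*((z-o[2])/d[:,2:])
def cloud(d,K,T):
    v,u=np.mgrid[:d.shape[0],:d.shape[1]]
    P=np.stack([(u-K[0,2])/K[0,0]*d,-(v-K[1,2])/K[1,1]*d,-d],-1)
    return P@T[:3,:3].T+T[:3,3]
E
python3 - <<'E'
from h import *
z=np.load("top0.npz");p,d,K,T=[z[k] for k in "pdKT"]
C=cloud(d,K,T)
cv2.imwrite("pics/crop1.png",cv2.resize(p[185:245,250:390,::-1],None,fx=5.5,fy=5.5,interpolation=cv2.INTER_CUBIC))
for u,v in[(277,222),(316,219),(364,203)]:
    m=np.zeros(d.shape,bool);m[v-18:v+19,u-18:u+19]=1
    m&=(C[...,2]>.035)&(p.max(2)<250)
    # drop disconnected pieces
    n,l=cv2.connectedComponents(m.astype(np.uint8)); m=l==l[v,u]
    g=m&(C[...,2]>.050)
    pts=C[g]; r=cv2.minAreaRect(pts[:,:2].astype(np.float32)*1000)
    cap=g&(p.min(2)>90); rc=cv2.minAreaRect(C[cap][:,:2].astype(np.float32)*1000)
    print((u,v),pts[:,2].max(),np.median(pts[:,2]),r,"cap",rc,cap.sum())
# shoe, tray
for nm,(u,v),w,lo,hi in[("shoe rim",(447,175),16,.016,.023),("shoe lips",(447,175),36,.0215,.04),("tray walls",(194,168),50,.022,.05)]:
    m=np.zeros(d.shape,bool);m[v-w:v+w,u-w:u+w]=1;m&=(C[...,2]>lo)&(C[...,2]<hi)
    q=C[m][:,:2].astype(np.float32)*1000
    print(nm,m.sum(),cv2.minAreaRect(q),cv2.minEnclosingCircle(q),np.median(C[m][:,2]))
E
```

```text
(277, 222) 1.109790436179106 0.059958705175248594 ((452.34539794921875, 54.501914978027344), (47.144325256347656, 142.8010711669922), 0.6668626070022583) cap ((452.7281799316406, 109.44457244873047), (16.47307586669922, 31.180997848510742), 0.5520045161247253) 96
(316, 219) 0.06835117583630423 0.06003653618896876 ((459.3177795410156, 15.71126937866211), (47.6655387878418, 34.98168182373047), 29.113988876342773) cap ((459.0239562988281, 15.52381706237793), (18.952411651611328, 31.47733497619629), 27.124380111694336) 99
(364, 203) 1.109790436179106 0.059926835241756904 ((471.3953552246094, -77.21664428710938), (53.46660232543945, 128.58517456054688), 52.86360168457031) cap ((478.8033752441406, -61.65953063964844), (30.015012741088867, 119.48831939697266), 29.553308486938477) 100
shoe rim 159 ((573.7711181640625, -306.27874755859375), (55.27227783203125, 55.7441520690918), 49.65268325805664) ((573.5138549804688, -306.6563720703125), 28.95029640197754) 0.019615167991059446
shoe lips 165 ((573.720947265625, -307.32470703125), (130.41644287109375, 129.99156188964844), 81.73888397216797) ((573.9783935546875, -306.72650146484375), 91.15677642822266) 0.02415754189948105
tray walls 605 ((583.8970947265625, 319.94970703125), (151.0832977294922, 201.7191619873047), 0.7418751120567322) ((583.056396484375, 318.9337463378906), 123.43797302246094) 0.029382129733646734
```

View pics/crop1.png

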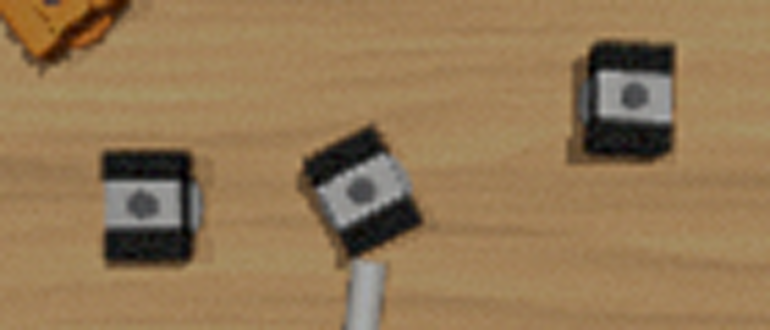

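The crop confirms three black feet with steel caps and the black ribs at either end of each squeeze axis. The cap centres fall near crop pixels (143,205), (362,190) and (634,95). I'll refine their poses and the clearances.

Run:
```python
from h import *
z=np.load("top0.npz");p,d,K,T=[z[k] for k in "pdKT"]
C=cloud(d,K,T);ok=(d>.1)
def comp(u,v,w,lo,hi,col=None):
    m=np.zeros(d.shape,bool);m[v-w:v+w+1,u-w:u+w+1]=1;m&=ok&(C[...,2]>lo)&(C[...,2]<hi)
    n,l,s,_=cv2.connectedComponentsWithStats(m.astype(np.uint8));k=1+s[1:,4].argmax();return l==k
for nm,u,v in[("A",277,222),("B",316,219),("C",364,203),("orange",261,184),("blue",266,271)]:
    g=comp(u,v,18,.05,.08); q=C[g]; r=cv2.minAreaRect(q[:,:2].astype(np.float32)*1000)
    cap=g&(p.min(2)>80); capc=np.argwhere(cap).mean(0)[::-1]; cc=ray(K,T,capc,.065)[0]
    blk=g&(p.max(2)<80); bc=ray(K,T,np.argwhere(blk).mean(0)[::-1],.058)[0]
    print(nm,np.round(r[0],1),np.round(r[1],1),round(r[2],1),"capc",np.round(cc*1000,1),"blk",np.round(bc*1000,1),np.round(np.percentile(q[:,2],[5,95]),3))
# cup: dark bore / rim ring
m=comp(447,175,16,.016,.023); print("rim",ray(K,T,np.argwhere(m).mean(0)[::-1],.02)*1000,cv2.fitEllipse(cv2.findContours(m.astype(np.uint8),0,1)[0][0]))
q=C[m][:,:2]; A=np.c_[2*q,np.ones(len(q))]; print("circ fit",np.linalg.lstsq(A,(q**2).sum(1),rcond=None)[0][:2]*1000)
# marker near B
mk=(C[...,2]>.008)&(C[...,2]<.03)&ok; sub=C[228:290,300:330][mk[228:290,300:330]]; print("marker",sub[:,:2].min(0),sub[:,:2].max(0))
```

```text
A [451.7 108.9] [47.1 33.9] 0.7 capc [452.5 109.6  65. ] blk [451.  108.8  58. ] [0.055 0.066]
B [459.3  15.7] [47.7 35. ] 29.1 capc [459.2  15.7  65. ] blk [458.4  15.8  58. ] [0.056 0.066]
C [500.9 -99.5] [35.7 47.6] 90.0 capc [499.9 -99.9  65. ] blk [498.7 -97.9  58. ] [0.055 0.066]
orange [543.3 149.3] [36.1 47.9] 37.1 capc [nan nan nan] blk [538.8 146.4  58. ] [0.055 0.066]
blue [333.9 130.9] [48.  36.3] 81.5 capc [330.2 141.8  65. ] blk [339.4 123.   58. ] [0.055 0.066]
rim [[ 573.54842581 -306.21075522   20.        ]] ((447.97369384765625, 174.1548614501953), (22.227264404296875, 22.708484649658203), 133.2924346923828)
circ fit [ 573.60349362 -306.41919939]
marker [0.2959802  0.00330821] [0.43869724 0.03397456]<stdin>:9: RuntimeWarning: Mean of empty slice.
  ret = um.true_divide(
```

>>> {"api": "send_rows", "payload": {
  "plan": [
    [[0,0,-0.01,0,0,-0.147,1],[0,0,0,0,0,-0.147,1],[0,0,0,0,0,-0.147,1],[0,0,0,0,0,-0.147,1],[0,0,0,0,0,-0.147,1],[0,0,0,0,0,-0.147,1],[0,0,0,0,0,-0.147,1],[0,0,0,0,0,-0.147,1]]
  ],
  "squeeze": 20
}}

```text
time_s: 0.9
ee_pos: [0.1333, -0.5334, 0.2032]
ee_rot: [-180.0, -0.1, 81.8]
contact_force: [0.4, -0.0, -0.7]
finger_gap: 0.996
grasp_force: 0.0
```

>>> {"api": "send_rows", "payload": {
  "plan": [
    [[0,0,0,0,0,-0.143,0.8],[0.037,0.032,0,0,0,0,0.8],[0.037,0.032,0,0,0,0,0.8],[0.037,0.032,0,0,0,0,0.8],[0.037,0.032,0,0,0,0,0.8],[0.037,0.032,0,0,0,0,0.8],[0.037,0.032,0,0,0,0,0.8],[0.037,0.032,0,0,0,0,0.8]]
  ]
}}

```text
time_s: 1.7
ee_pos: [0.3599, -0.2744, 0.2035]
ee_rot: [-180.0, -0.0, 89.6]
contact_force: [0.6, -1.2, 0.1]
finger_gap: 0.797
grasp_force: 0.0
```

>>> {"api": "send_rows", "payload": {
  "plan": [
    [[0.035,0.0286,0,0,0,0,0.8],[0.035,0.0286,0,0,0,0,0.8],[0.035,0.0286,0,0,0,0,0.8],[0.035,0.0286,0,0,0,0,0.8],[0.035,0.0286,0,0,0,0,0.8],[0,0,0.04,0,0,0,0.8],[0,0,0,0,0,0,0.8],[0,0,0,0,0,0,0.8]]
  ]
}}

```text
time_s: 2.5
ee_pos: [0.5029, -0.1024, 0.1638]
ee_rot: [-179.9, -0.0, 89.6]
contact_force: [0.5, -0.8, 0.1]
finger_gap: 0.801
grasp_force: 0.0
```

Run:
```python
from rig import bot
from h import *
s=bot.state();print(s["ee_pos"],s["ee_rot"],s["finger_gap"],s["joint_positions"])
c=bot.get_calibration("wrist");p,d=bot.read_camera("wrist");K,T=c["intrinsics"],c["world_from_camera"]
cv2.imwrite("pics/w1.png",p[...,::-1]);C=cloud(d,K,T);ok=d>.05
m=ok&(C[...,2]>.05)&(C[...,2]<.075)
n,l,st,_=cv2.connectedComponentsWithStats(m.astype(np.uint8))
for k in range(1,n):
    if st[k,4]>400:
        q=C[l==k];r=cv2.minAreaRect(q[:,:2].astype(np.float32)*1000);print(st[k],np.round(r[0],1),np.round(r[1],1),r[2],np.median(q[:,2]))
```

```text
[ 0.50291908 -0.1024009   0.16381339] [-1.79908538e+02 -3.15691735e-02  8.95785819e+01] 0.8013831111526152 [-2.47381747e+01  1.96068693e+01  8.29932034e+01 -9.11013794e-03
  7.74962751e+01 -2.43148020e+01]
[ 241   37   63   63 2174] [458.1  15.9] [48.  36.3] 28.544513702392578 0.05930543791240736
[551 117  22  38 501] [733.1 -45.7] [36.8 11.1] 67.15734100341797 0.06995518945243284
[ 486  150   62   71 1098] [696.2 -90.3] [74.7 33.6] 69.724609375 0.06301348042729216
[ 514  159   62   65 1475] [ 733.8 -103.9] [67.4 34.7] 71.26939392089844 0.06343594727155721
[ 296  171   46   36 1514] [500.  -99.4] [35.8 47.2] 88.2235336303711 0.059219896279765594
[186 259  37  44 438] [ 362.5 -214.4] [72.2 14.1] 56.16735076904297 0.05259110714358964
[586 380  54  19 757] [ 888.5 -368.7] [ 4.3 61.8] 89.89984130859375 0.062018717826512304
```

>>> {"api": "send_rows", "payload": {
  "plan": [
    [[0.003,-0.003,0,0,0,0.02,0.8],[0,0,0.045,0,0,0,0.8],[0,0,0.045,0,0,0,0.8],[0,0,0.035,0,0,0,0.8],[0,0,0.018,0,0,0,0.8],[0,0,0,0,0,0,0.8],[0,0,0,0,0,0,0.4],[0,0,0,0,0,0,0]]
  ],
  "squeeze": 20
}}

```text
time_s: 3.35
ee_pos: [0.5012, -0.0998, 0.0224]
ee_rot: [179.8, 0.1, 88.4]
contact_force: [0.1, 0.2, -0.1]
finger_gap: 0.47
grasp_force: 0.0
```

>>> {"api": "send_rows", "payload": {
  "plan": [
    [[0,0,0,0,0,0,0],[0,0,0,0,0,0,0],[0,0,0,0,0,0,0],[0,0,0,0,0,0,0],[0,0,0,0,0,0,0],[0,0,0,0,0,0,0],[0,0,0,0,0,0,0],[0,0,0,0,0,0,0]]
  ]
}}

```text
time_s: 4.15
ee_pos: [0.5008, -0.0994, 0.0218]
ee_rot: [179.9, 0.1, 88.5]
contact_force: [-1.1, -0.3, 7.0]
finger_gap: 0.221
grasp_force: 21.2
```

Run:
```python
from rig import bot
import cv2
print(bot.state()["finger_gap"],bot.state()["grasp_force"])
p,d=bot.read_camera("wrist");cv2.imwrite("pics/w2.png",p[...,::-1])
p,d=bot.read_camera("scene");cv2.imwrite("pics/s2.png",cv2.resize(p[120:260,230:430,::-1],None,fx=4,fy=4))
```

```text
0.22077052333277605 21.242011785507202
```

View pics/s2.png

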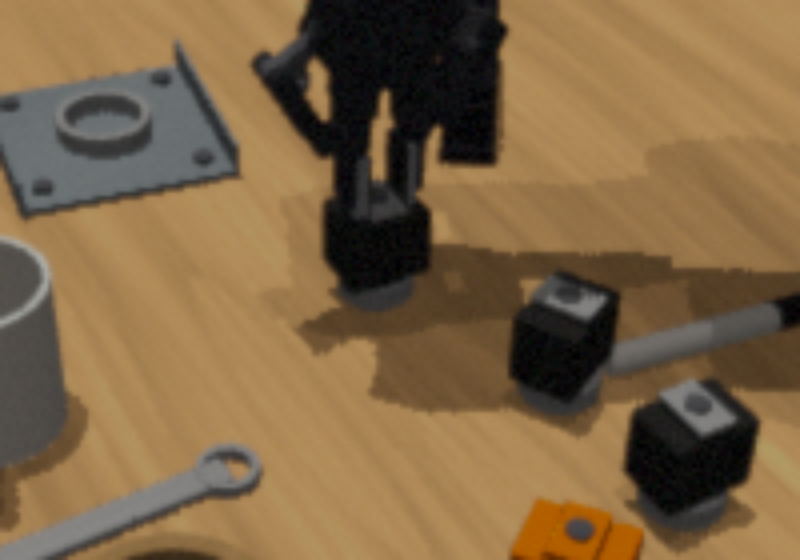

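View pics/w2.png

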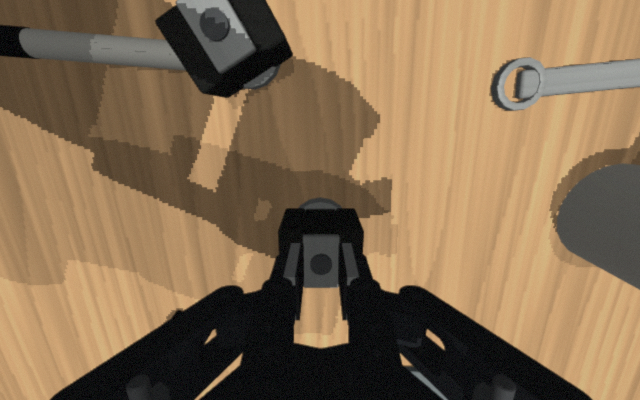

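Run:
```python
from rig import bot
from h import *
s=bot.state();print(s["ee_pos"],s["joint_positions"])
for n in("scene","wrist"):
    c=bot.get_calibration(n);p,d=bot.read_camera(n);C=cloud(d,c["intrinsics"],c["world_from_camera"])
    if n=="wrist": print(c["world_from_camera"])
    pts={"scene":[(230+362/4,120+185/4),(230+412/4,120+165/4),(230+380/4,120+195/4),(230+345/4,120+240/4),(230+385/4,120+285/4)],"wrist":[(291,262),(350,262),(321,245),(300,225),(320,202),(342,225)]}[n]
    for u,v in pts: print(n,int(u),int(v),np.round(C[int(v),int(u)],4),p[int(v),int(u)])
    # points near the foot
    m=(d>.05)&(abs(C[...,0]-.5)<.045)&(abs(C[...,1]+.0995)<.03)&(C[...,2]>.03)
    for a in np.arange(.035,.11,.01):
        q=C[m&(abs(C[...,2]-a)<.005)]
        if len(q):print(n,"z",round(a,3),len(q),q[:,:2].min(0).round(4),q[:,:2].max(0).round(4))
```

```text
[ 0.50084839 -0.0994148   0.02182914] [-2.45257121e+01  2.93084788e+01  9.46584354e+01 -9.88095066e-03
  5.59131504e+01 -2.29755274e+01]
scene 320 166 [ 0.5169 -0.0892  0.0797] [54 53 55]
scene 333 161 [ 0.4878 -0.0874  0.084 ] [53 51 52]
scene 325 168 [ 0.4994 -0.0992  0.0632] [26 32 28]
scene 316 180 [ 0.5275 -0.0859  0.0504] [15 15 13]
scene 326 191 [ 0.5047 -0.0833  0.0157] [37 36 37]
scene z 0.035 105 [ 0.4789 -0.1197] [ 0.5275 -0.0783]
scene z 0.045 106 [ 0.4792 -0.1182] [ 0.5272 -0.0785]
scene z 0.055 152 [ 0.4789 -0.1175] [ 0.5275 -0.0775]
scene z 0.065 116 [ 0.4799 -0.1133] [ 0.5252 -0.0816]
scene z 0.075 79 [ 0.4802 -0.1077] [ 0.5267 -0.0851]
scene z 0.085 84 [ 0.4809 -0.1101] [ 0.5263 -0.0845]
scene z 0.095 72 [ 0.4738 -0.1116] [ 0.5278 -0.0849]
scene z 0.105 133 [ 0.4589 -0.1103] [ 0.5443 -0.0829]
[[ 9.99664073e-01  2.49293633e-02  7.09003764e-03  5.02659947e-01]
 [-2.59083552e-02  9.53720407e-01  2.99576606e-01 -2.19904732e-02]
 [ 7.06340461e-04 -2.99659662e-01  9.54045905e-01  2.02821237e-01]
 [ 0.00000000e+00  0.00000000e+00  0.00000000e+00  1.00000000e+00]]
wrist 291 262 [ 0.4872 -0.0873  0.0845] [57 55 55]
wrist 350 262 [ 0.5148 -0.0882  0.0844] [62 61 61]
wrist 321 245 [ 0.5012 -0.0885  0.0647] [70 72 70]
wrist 300 225 [ 0.4895 -0.0812  0.0536] [ 8  7 11]
wrist 320 202 [ 0.5008 -0.0793  0.0164] [69 69 68]
wrist 342 225 [ 0.5133 -0.082   0.0531] [ 9 12 12]
wrist z 0.035 411 [ 0.4773 -0.0848] [ 0.5241 -0.0807]
wrist z 0.045 468 [ 0.4768 -0.0846] [ 0.5243 -0.0807]
wrist z 0.055 1362 [ 0.4766 -0.0972] [ 0.5249 -0.0806]
wrist z 0.065 2138 [ 0.4786 -0.1159] [ 0.5231 -0.0832]
wrist z 0.075 596 [ 0.4779 -0.1089] [ 0.5241 -0.0862]
wrist z 0.085 712 [ 0.4778 -0.1094] [ 0.5239 -0.0863]
wrist z 0.095 924 [ 0.4779 -0.11  ] [ 0.5238 -0.0857]
wrist z 0.105 1711 [ 0.459  -0.1076] [ 0.5428 -0.0836]
```

The fingers have stopped on the 19 mm cap rather than on the 48 mm ribs, which suggests the real fingertips sit higher than the TCP figure says. I'll open, lift, and measure where the fingertips are.

>>> {"api": "send_rows", "payload": {
  "plan": [
    [[0,0,0,0,0,0,0.8],[0,0,0,0,0,0,0.8],[0,0,0,0,0,0,0.8],[0,0,0,0,0,0,0.8],[0,0,-0.035,0,0,0,0.8],[0,0,-0.035,0,0,0,0.57],[0,0,-0.03,0,0,0,0.57],[0,0,0,0,0,0,0.57]]
  ]
}}

```text
time_s: 5.15
ee_pos: [0.5021, -0.0998, 0.1242]
ee_rot: [179.6, 0.2, 88.5]
contact_force: [0.7, -0.1, -0.4]
finger_gap: 0.571
grasp_force: 0.0
```

Run:
```python
from rig import bot
from h import *
s=bot.state();e=s["ee_pos"];print(e,s["finger_gap"],s["contact_force"])
im=[]
for n in("scene","wrist"):
    c=bot.get_calibration(n);p,d=bot.read_camera(n);C=cloud(d,c["intrinsics"],c["world_from_camera"])
    im.append(p)
    m=(d>.05)&(abs(C[...,0]-e[0])<.075)&(abs(C[...,1]-e[1])<.02)&(C[...,2]>.075)
    for a in np.arange(.08,.24,.01):
        q=C[m&(abs(C[...,2]-a)<.005)]
        if len(q)>3:
            x=np.sort(q[:,0])-e[0];g=np.diff(x);k=g.argmax()
            print(n,"z",round(a,3),len(q),"x",x[[0,-1]].round(4),"gap",x[k:k+2].round(4))
    q=C[(d>.05)&(abs(C[...,0]-.5)<.04)&(abs(C[...,1]+.1)<.04)&(C[...,2]>.05)&(C[...,2]<.072)]
    r=cv2.minAreaRect(q[:,:2].astype(np.float32)*1000);print("foot C",r)
v=np.hstack([cv2.resize(im[0][80:230,250:400],(400,400)),cv2.resize(im[1],(400,250))[:250] if 0 else cv2.resize(im[1][:,120:520],(400,400))])
cv2.imwrite("pics/s3.png",v[...,::-1])
```

```text
[ 0.50211376 -0.09984782  0.12424069] 0.5712003994389392 [ 0.74373123 -0.06649201 -0.38974995]
scene z 0.16 5 x [-0.0244  0.032 ] gap [-0.0224  0.032 ]
scene z 0.17 69 x [-0.0356  0.0391] gap [-0.0222  0.0265]
scene z 0.18 95 x [-0.0375  0.0403] gap [-0.0219  0.027 ]
scene z 0.19 98 x [-0.0373  0.0404] gap [-0.0224  0.027 ]
scene z 0.2 91 x [-0.0359  0.0408] gap [-0.0222  0.0251]
scene z 0.21 161 x [-0.0548  0.0568] gap [-0.0224  0.025 ]
scene z 0.22 257 x [-0.0571  0.0599] gap [-0.0191  0.023 ]
scene z 0.23 250 x [-0.0591  0.0617] gap [-0.0454 -0.0296]
foot C ((502.9843444824219, -97.79630279541016), (36.91422653198242, 48.55509948730469), 88.30027770996094)
wrist z 0.16 24 x [-0.0258  0.0233] gap [-0.0254  0.023 ]
wrist z 0.17 529 x [-0.0386  0.0361] gap [-0.0252  0.0226]
wrist z 0.18 791 x [-0.039   0.0369] gap [-0.0251  0.0226]
wrist z 0.19 970 x [-0.0394  0.0369] gap [-0.0252  0.0226]
wrist z 0.2 1115 x [-0.0433  0.0411] gap [-0.0252  0.0225]
wrist z 0.21 2164 x [-0.0573  0.0556] gap [-0.0248  0.0226]
wrist z 0.22 6921 x [-0.0605  0.0577] gap [-0.0219  0.0211]
wrist z 0.23 5525 x [-0.0627  0.0605] gap [-0.0467 -0.0322]
foot C ((499.772216796875, -99.1972885131836), (35.64802932739258, 48.036251068115234), 88.22866821289062)
```

View pics/s3.png

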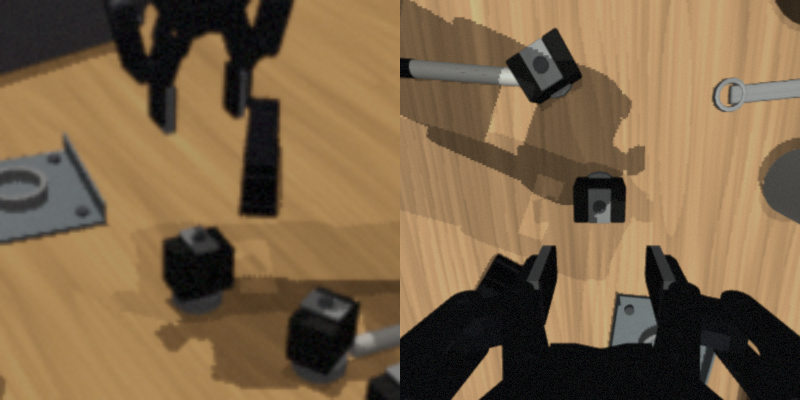

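The fingertips are at z ≈ 0.162 while the TCP reads 0.124. So at this opening the real tips sit about 38 mm behind the reported TCP. That fits the earlier stop, with the tips resting on the rubber's top at 58 mm. I'll aim for a reported TCP z of about -0.015, which puts the tips near 23 mm, and watch the force on the way down.

>>> {"api": "send_rows", "payload": {
  "plan": [
    [[0,-0.002,0,0,0,0,0.8],[0,0,0.03,0,0,0,0.8],[0,0,0.03,0,0,0,0.8],[0,0,0.03,0,0,0,0.8],[0,0,0.02,0,0,0,0.8],[0,0,0.015,0,0,0,0.8],[0,0,0,0,0,0,0.8],[0,0,0,0,0,0,0.8]]
  ]
}}

```text
time_s: 6.05
ee_pos: [0.498, -0.099, -0.0047]
ee_rot: [-179.9, -0.0, 88.5]
contact_force: [-0.1, -0.7, -0.1]
finger_gap: 0.802
grasp_force: 0.0
```

>>> {"api": "send_rows", "payload": {
  "plan": [
    [[0,0,0.014,0,0,0,0.8],[0,0,0,0,0,0,0.6],[0,0,0,0,0,0,0],[0,0,0,0,0,0,0],[0,0,0,0,0,0,0],[0,0,0,0,0,0,0],[0,0,0,0,0,0,0],[0,0,0,0,0,0,0]]
  ],
  "squeeze": 20
}}

```text
time_s: 6.85
ee_pos: [0.499, -0.0993, -0.0168]
ee_rot: [179.9, 0.0, 88.5]
contact_force: [-0.9, 1.4, 7.7]
finger_gap: 0.434
grasp_force: 19.8
```

C reads a gap of 0.434, about 36.9 mm, so it narrowed 11 mm and is soft. Next I'll feel B.

>>> {"api": "send_rows", "payload": {
  "plan": [
    [[0,0,0,0,0,0,0.8],[0,0,0,0,0,0,0.8],[0,0,0,0,0,0,0.8],[0,0,-0.04,0,0,0,0.8],[0,0,-0.04,0,0,0,0.8],[0.038,-0.0145,-0.01,0,0,0,0.8],[0.038,-0.0145,0,0,0,0,0.8],[0.038,-0.0145,0,0,0,0,0.8]]
  ]
}}

```text
time_s: 7.65
ee_pos: [0.4575, 0.0171, 0.0722]
ee_rot: [179.9, 0.0, 88.4]
contact_force: [0.4, -0.2, -0.2]
finger_gap: 0.798
grasp_force: 0.0
```

>>> {"api": "send_rows", "payload": {
  "plan": [
    [[0,0,0,0,0,-0.131,0.8],[0,0,0,0,0,-0.131,0.8],[0,0,0,0,0,-0.131,0.8],[0,0,0,0,0,-0.131,0.8],[0,0,0,0,0,0,0.8],[0,0,0,0,0,0,0.8],[0,0,0,0,0,0,0.8],[0,0,0,0,0,0,0.8]]
  ]
}}

```text
time_s: 8.45
ee_pos: [0.4579, 0.016, 0.0716]
ee_rot: [-180.0, -0.0, 118.4]
contact_force: [0.1, -0.2, -0.2]
finger_gap: 0.8
grasp_force: 0.0
```

```bash
cat > feet.py <<'E'
from rig import bot
from h import *
def feet(n):
    c=bot.get_calibration(n);p,d=bot.read_camera(n);C=cloud(d,c["intrinsics"],c["world_from_camera"])
    m=((d>.05)&(C[...,2]>.05)&(C[...,2]<.078)).astype(np.uint8)
    k,l,st,_=cv2.connectedComponentsWithStats(m)
    for i in range(1,k):
        if st[i,4]>60:
            r=cv2.minAreaRect(C[l==i][:,:2].astype(np.float32)*1000)
            if 30<min(r[1])<40 and 44<max(r[1])<52: print(n,np.round(r[0],1),np.round(r[1],1),"long-axis yaw",round(r[2]-(90 if r[1][1]>r[1][0] else 0),1))
E
python3 - <<'E'
from feet import *
s=bot.state();print(s["ee_pos"],s["ee_rot"],s["time_s"])
feet("wrist");feet("top")
E
```

```text
[0.45794612 0.01600526 0.07161242] [-1.79997502e+02 -1.95575626e-03  1.18385010e+02] 8.45
wrist [451.3 109.6] [48.1 36. ] long-axis yaw 1.9
wrist [542.1 149.7] [37.3 48.1] long-axis yaw -52.1
wrist [458.   16.5] [48.  35.6] long-axis yaw 28.1
top [543.2 149.4] [35.9 47.8] long-axis yaw -51.7
top [498.8 -99.4] [47.5 35.8] long-axis yaw 0.2
```

>>> {"api": "send_rows", "payload": {
  "plan": [
    [[0,0,0.03,0,0,0,0.8],[0,0,0.03,0,0,0,0.8],[0,0,0.015,0,0,0,0.8],[0,0,0.011,0,0,0,0.8],[0,0,0,0,0,0,0.8],[0,0,0,0,0,0,0.6],[0,0,0,0,0,0,0],[0,0,0,0,0,0,0]]
  ],
  "squeeze": 20
}}

```text
time_s: 9.35
ee_pos: [0.4583, 0.016, -0.0136]
ee_rot: [179.9, 0.1, 118.5]
contact_force: [-0.5, -0.7, 4.4]
finger_gap: 0.52
grasp_force: 21.1
```

>>> {"api": "send_rows", "payload": {
  "plan": [
    [[0,0,0,0,0,0,0],[0,0,0,0,0,0,0],[0,0,0,0,0,0,0],[0,0,0,0,0,0,0],[0,0,0,0,0,0,0],[0,0,0,0,0,0,0],[0,0,0,0,0,0,0],[0,0,0,0,0,0,0]]
  ]
}}

```text
time_s: 10.15
ee_pos: [0.4583, 0.016, -0.0136]
ee_rot: [179.9, 0.1, 118.5]
contact_force: [-1.6, -1.3, 7.0]
finger_gap: 0.518
grasp_force: 21.4
```

B reads a gap of 0.518, about 44 mm, so it narrowed 4 mm and is the firm foot. I'll grip it at 35 N, lift, and carry it past the shoe so the wrist camera can see the cup.

>>> {"api": "send_rows", "payload": {
  "plan": [
    [[0,0,0,0,0,0,0],[0,0,0,0,0,0,0],[0,0,-0.02,0,0,0,0],[0,0,-0.03,0,0,0,0],[0,0,-0.03,0,0,0,0],[0,0,-0.03,0,0,0,0],[-0.033,-0.0044,0,0,0,0,0],[-0.033,-0.0044,0,0,0,0,0]]
  ],
  "squeeze": 35
}}

```text
time_s: 10.95
ee_pos: [0.4821, -0.0465, 0.0967]
ee_rot: [179.9, 0.1, 118.6]
contact_force: [0.2, 0.4, -2.0]
finger_gap: 0.515
grasp_force: 36.7
```

>>> {"api": "send_rows", "payload": {
  "plan": [
    [[-0.033,-0.0044,0,0,0,0,0],[-0.033,-0.0044,0,0,0,0,0],[-0.033,-0.0044,0,0,0,0,0],[-0.033,-0.0044,0,0,0,0,0],[-0.033,-0.0044,0,0,0,0,0],[-0.033,-0.0044,0,0,0,0,0],[-0.033,-0.0044,0,0,0,0,0],[-0.033,-0.0044,0,0,0,0,0]]
  ]
}}

```text
time_s: 11.75
ee_pos: [0.5767, -0.2961, 0.0953]
ee_rot: [-180.0, -0.0, 118.5]
contact_force: [-0.2, -0.5, -2.6]
finger_gap: 0.517
grasp_force: 36.7
```

>>> {"api": "send_rows", "payload": {
  "plan": [
    [[-0.033,-0.0044,0,0,0,0,0],[-0.033,-0.0044,0,0,0,0,0],[0,0,0,0,0,0,0],[0,0,0,0,0,0,0],[0,0,0,0,0,0,0],[0,0,0,0,0,0,0],[0,0,0,0,0,0,0],[0,0,0,0,0,0,0]]
  ]
}}

```text
time_s: 12.55
ee_pos: [0.6004, -0.3568, 0.0959]
ee_rot: [180.0, 0.0, 118.5]
contact_force: [1.6, -0.6, -1.6]
finger_gap: 0.514
grasp_force: 36.6
```

```bash
cat > shoe.py <<'E'
from rig import bot
from h import *
s=bot.state();e=s["ee_pos"];print(e,s["ee_rot"],s["finger_gap"],s["grasp_force"],s["contact_force"])
def circ(q):
    A=np.c_[2*q,np.ones(len(q))];a=np.linalg.lstsq(A,(q**2).sum(1),rcond=None)[0];return a[:2],np.sqrt(a[2]+a[:2]@a[:2])
ims=[]
for n in("wrist","top"):
    c=bot.get_calibration(n);p,d=bot.read_camera(n);ims.append(p);C=cloud(d,c["intrinsics"],c["world_from_camera"])
    m=(d>.05)&(np.hypot(C[...,0]-.5736,C[...,1]+.3064)<.036)&(C[...,2]>.0165)&(C[...,2]<.0235)
    q=C[m][:,:2]
    if len(q)>30: print(n,"rim",len(q),circ(q),np.median(C[m][:,2]))
    m=(d>.05)&(np.hypot(C[...,0]-e[0],C[...,1]-e[1])<.035)&(C[...,2]>e[2]+.02)&(C[...,2]<e[2]+.085)
    q=C[m]
    if len(q): print(n,"held pts",len(q),"z rel",np.percentile(q[:,2]-e[2],[0,5,50,95]).round(4))
cv2.imwrite("pics/w5.png",ims[0][...,::-1])
E
python3 shoe.py
```

```text
[ 0.60038017 -0.35676899  0.09587315] [1.79995319e+02 8.35530863e-03 1.18503387e+02] 0.5143181637348326 36.64835751056671 [ 1.59565425 -0.55592194 -1.57616812]
wrist rim 1263 (array([ 0.57283424, -0.30695378]), np.float64(0.02567574361050659)) 0.02042863399842193
wrist held pts 12466 z rel [0.02   0.0346 0.072  0.079 ]
top rim 147 (array([ 0.57372856, -0.30635286]), np.float64(0.02583278732924225)) 0.01975899789636193
```

View pics/w5.png

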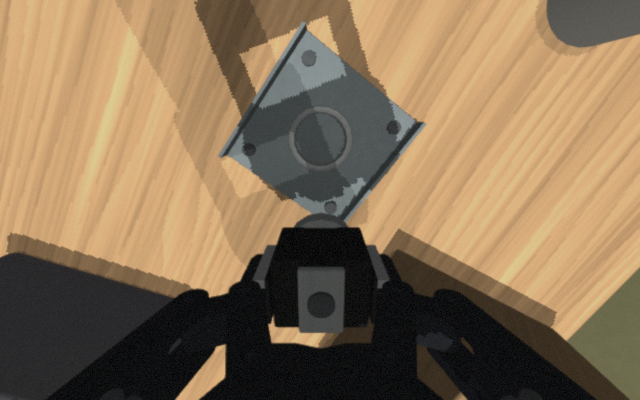

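The wrist picture shows the cup's bore centred near (320,138) and the held foot's cap at (321,300), still upright. I'll measure the cap with the same camera.

Run:
```python
from rig import bot
from h import *
e=bot.state()["ee_pos"]
c=bot.get_calibration("wrist");p,d=bot.read_camera("wrist");K,T=c["intrinsics"],c["world_from_camera"];C=cloud(d,K,T)
m=np.zeros(d.shape,np.uint8);m[258:335,285:360]=1
m&=((C[...,2]-e[2]>.074)&(C[...,2]-e[2]<.083)&(p.min(2)>35)).astype(np.uint8)
n,l,st,ce=cv2.connectedComponentsWithStats(m);k=1+st[1:,4].argmax()
r=cv2.minAreaRect(C[l==k][:,:2].astype(np.float32)*1000);print(r,st[k],"z",np.median(C[l==k][:,2])-e[2], "cap-tcp mm",np.array(r[0])-e[:2]*1000)
dot=(p.max(2)<60)&(m==0);dot[:292]=0;dot[318:]=0;dot[:,:305]=0;dot[:,338:]=0
u=np.argwhere(dot).mean(0)[::-1];print("dot",u,ray(K,T,u,e[2]+.0786)[0]-e)
R=T[:3,:3];print("cup",ray(K,T,[320,138],.02)) 
t=np.array([.5728,-.3070])-e[:2];a=np.radians(118.5);print("tool dx,dy to cup",t@[np.cos(a),np.sin(a)],t@[np.sin(a),-np.cos(a)])
```

```text
((600.7713623046875, -356.9154357910156), (20.089324951171875, 33.54754638671875), 28.46159553527832) [ 297  267   48   66 2795] z 0.07711604416891041 cap-tcp mm [0.40100468 0.08146332]
dot [320.45412844 301.54587156] [-0.00043607  0.00162575  0.0786    ]
cup [[ 0.57248844 -0.30633304  0.02      ]]
tool dx,dy to cup 0.057093568182603756 -0.0003728436914157106
```

>>> {"api": "send_rows", "payload": {
  "plan": [
    [[0.028,0,0,0,0,0,0],[0.0288,-0.0003,0,0,0,0,0],[0,0,0.03,0,0,0,0],[0,0,0.03,0,0,0,0],[0,0,0.015,0,0,0,0],[0,0,0.009,0,0,0,0],[0,0,0,0,0,0,0],[0,0,0,0,0,0,0]]
  ]
}}

```text
time_s: 13.5
ee_pos: [0.5735, -0.3078, 0.0125]
ee_rot: [180.0, 0.1, 118.5]
contact_force: [-0.7, -0.4, -1.8]
finger_gap: 0.518
grasp_force: 36.6
```

>>> {"api": "send_rows", "payload": {
  "plan": [
    [[0,0,0.002,0,0,0,0],[0,0,0.002,0,0,0,0],[0,0,0.002,0,0,0,0],[0,0,0.002,0,0,0,0],[0,0,0,0,0,0,0],[0,0,0,0,0,0,0],[0,0,0,0,0,0,0],[0,0,0,0,0,0,0]]
  ]
}}

```text
time_s: 14.3
ee_pos: [0.573, -0.3075, 0.0037]
ee_rot: [180.0, 0.0, 118.5]
contact_force: [-0.2, 0.6, -2.1]
finger_gap: 0.518
grasp_force: 36.6
```

>>> {"api": "send_rows", "payload": {
  "plan": [
    [[0,0,0.002,0,0,0,0],[0,0,0.002,0,0,0,0],[0,0,0.002,0,0,0,0],[0,0,0.0015,0,0,0,0],[0,0,0.001,0,0,0,0],[0,0,0,0,0,0,0],[0,0,0,0,0,0,0],[0,0,0,0,0,0,0]]
  ]
}}

```text
time_s: 15.1
ee_pos: [0.573, -0.3075, -0.0048]
ee_rot: [180.0, 0.0, 118.5]
contact_force: [-0.6, 0.1, -2.1]
finger_gap: 0.517
grasp_force: 36.6
```

>>> {"api": "send_rows", "payload": {
  "plan": [
    [[0,0,0.001,0,0,0,0],[0,0,0.001,0,0,0,0],[0,0,0.0005,0,0,0,0],[0,0,0.0005,0,0,0,0],[0,0,0,0,0,0,0],[0,0,0,0,0,0,0],[0,0,0,0,0,0,0],[0,0,0,0,0,0,0]]
  ]
}}

```text
time_s: 15.9
ee_pos: [0.573, -0.3074, -0.0075]
ee_rot: [180.0, 0.0, 118.5]
contact_force: [-3.3, 1.9, 5.2]
finger_gap: 0.516
grasp_force: 37.5
```

>>> {"api": "send_rows", "payload": {
  "plan": [
    [[0,0,0.0005,0,0,0,0],[0,0,0.0005,0,0,0,0],[0,0,0,0,0,0,0],[0,0,0,0,0,0,0],[0,0,0,0,0,0,0],[0,0,0,0,0,0,0],[0,0,0,0,0,0,0],[0,0,0,0,0,0,0]]
  ]
}}

```text
time_s: 16.7
ee_pos: [0.573, -0.3075, -0.0075]
ee_rot: [180.0, 0.0, 118.5]
contact_force: [-5.3, 2.6, 12.6]
finger_gap: 0.518
grasp_force: 38.4
```

The foot stopped at a reported TCP z of -0.0075, which puts its underside at about 6 mm, with some 15 N of net push. It is home. I'll release, lift, and check while moving to C.

>>> {"api": "send_rows", "payload": {
  "plan": [
    [[0,0,-0.001,0,0,0,0.6],[0,0,0,0,0,0,0.75],[0,0,0,0,0,0,0.8],[0,0,0,0,0,0,0.8],[0,0,-0.02,0,0,0,0.8],[0,0,-0.035,0,0,0,0.8],[0,0,-0.035,0,0,0,0.8],[0.0363,0.0058,0,0,0,0,0.8]]
  ],
  "squeeze": 20
}}

```text
time_s: 17.5
ee_pos: [0.5635, -0.277, 0.0867]
ee_rot: [179.8, 0.6, 118.3]
contact_force: [0.8, 1.0, -1.2]
finger_gap: 0.799
grasp_force: 0.0
```

>>> {"api": "send_rows", "payload": {
  "plan": [
    [[0.0363,0.0058,0,0,0,0,0.8],[0.0363,0.0058,0,0,0,0,0.8],[0.0363,0.0058,0,0,0,0,0.8],[0.0363,0.0058,0,0,0,0,0.8],[0.0363,0.0058,0,0,0,0,0.8],[0,0,0,0,0,0.131,0.8],[0,0,0,0,0,0.131,0.8],[0,0,0,0,0,0.131,0.8]]
  ]
}}

```text
time_s: 18.3
ee_pos: [0.4998, -0.0991, 0.0822]
ee_rot: [180.0, 0.0, 95.7]
contact_force: [0.4, -1.0, 0.5]
finger_gap: 0.803
grasp_force: 0.0
```

>>> {"api": "send_rows", "payload": {
  "plan": [
    [[0,0,0,0,0,0.131,0.8],[0,0,0,0,0,0,0.8],[0,0,0,0,0,0,0.8],[0,0,0,0,0,0,0.8],[0,0,0,0,0,0,0.8],[0,0,0,0,0,0,0.8],[0,0,0,0,0,0,0.8],[0,0,0,0,0,0,0.8]]
  ]
}}

```text
time_s: 19.1
ee_pos: [0.4997, -0.0994, 0.0821]
ee_rot: [180.0, 0.0, 88.5]
contact_force: [0.6, -0.3, -0.3]
finger_gap: 0.797
grasp_force: 0.0
```

Run:
```python
from feet import *
s=bot.state();print(s["ee_pos"],s["ee_rot"],s["time_s"])
feet("wrist");feet("top")
for n in("top","scene"):
    c=bot.get_calibration(n);p,d=bot.read_camera(n);C=cloud(d,c["intrinsics"],c["world_from_camera"])
    m=(d>.05)&(np.hypot(C[...,0]-.573,C[...,1]+.307)<.035)&(C[...,2]>.045)&(C[...,2]<.09);q=C[m]
    if len(q)>10:
        r=cv2.minAreaRect(q[:,:2].astype(np.float32)*1000);t=m&(np.hypot(C[...,0]-r[0][0]/1e3,C[...,1]-r[0][1]/1e3)<.008)
        A=np.c_[C[t][:,:2]-np.array(r[0])/1e3,np.ones(t.sum())];f=np.linalg.lstsq(A,C[t][:,2],rcond=None)[0]
        print(n,"in shoe",r,"cap z",np.median(C[t][:,2]),"slope",f[:2],"expect .071")
    cv2.imwrite(f"pics/{n}6.png",p[...,::-1])
```

```text
[ 0.49973806 -0.09941426  0.08214103] [1.79997298e+02 5.47120908e-04 8.84671424e+01] 19.1
wrist [498.4 -99.1] [35.3 48. ] long-axis yaw -1.8
top [ 573.6 -306.4] [47.8 36.2] long-axis yaw 28.6
top [543.6 149.7] [35.9 48.1] long-axis yaw -51.7
top [451.7 109. ] [47.2 33.7] long-axis yaw 0.7
top [334.1 131.1] [48.2 36. ] long-axis yaw 80.7
top in shoe ((573.7960205078125, -306.67034912109375), (47.61266326904297, 36.27840805053711), 28.223188400268555) cap z 0.07074034171301702 slope [0.03315373 0.01392906] expect .071
scene in shoe ((575.689453125, -304.9296569824219), (52.916343688964844, 37.57126998901367), 27.842695236206055) cap z 0.06815002885912791 slope [-0.1776034  -0.47735956] expect .071
```

The firm foot in the shoe has its cap at 70.7 mm against 71 expected, and its rectangle is undistorted, so it is home and upright. Next I'll take soft foot C to the tray.

>>> {"api": "send_rows", "payload": {
  "plan": [
    [[0,-0.001,0.03,0,0,0,0.8],[0,0,0.03,0,0,0,0.8],[0,0,0.022,0,0,0,0.8],[0,0,0.015,0,0,0,0.8],[0,0,0,0,0,0,0.8],[0,0,0,0,0,0,0.6],[0,0,0,0,0,0,0],[0,0,0,0,0,0,0]]
  ],
  "squeeze": 30
}}

```text
time_s: 20.1
ee_pos: [0.4991, -0.0996, -0.013]
ee_rot: [179.9, 0.1, 88.5]
contact_force: [-4.1, 0.7, 12.3]
finger_gap: 0.418
grasp_force: 30.0
```

>>> {"api": "send_rows", "payload": {
  "plan": [
    [[0,0,0,0,0,0,0],[0,0,0,0,0,0,0],[0,0,0,0,0,0,0],[0,0,-0.02,0,0,0,0],[0,0,-0.035,0,0,0,0],[0,0,-0.035,0,0,0,0],[0,0,-0.03,0,0,0,0],[0,0,0,0,0,0,0]]
  ]
}}

```text
time_s: 20.9
ee_pos: [0.5007, -0.1001, 0.1096]
ee_rot: [179.5, 0.2, 88.5]
contact_force: [0.5, 0.2, -2.6]
finger_gap: 0.413
grasp_force: 32.3
```

>>> {"api": "send_rows", "payload": {
  "plan": [
    [[0.0388,0.0061,0,0,0,0,0],[0.0388,0.0061,0,0,0,0,0],[0.0388,0.0061,0,0,0,0,0],[0.0388,0.0061,0,0,0,0,0],[0.0388,0.0061,0,0,0,0,0],[0.0388,0.0061,0,0,0,0,0],[0.0388,0.0061,0,0,0,0,0],[0.0388,0.0061,0,0,0,0,0]]
  ]
}}

```text
time_s: 21.7
ee_pos: [0.5554, 0.2112, 0.1043]
ee_rot: [-179.9, 0.0, 88.5]
contact_force: [0.9, -0.1, -2.3]
finger_gap: 0.417
grasp_force: 32.3
```

>>> {"api": "send_rows", "payload": {
  "plan": [
    [[0.0388,0.0061,0,0,0,0,0],[0.0388,0.0061,0,0,0,0,0],[0.0388,0.0061,0,0,0,0,0],[0.0388,0.0061,0,0,0,0,0],[0,0,0,0,0,0,0],[0,0,0.03,0,0,0,0],[0,0,0.03,0,0,0,0],[0,0,0,0,0,0,0]]
  ]
}}

```text
time_s: 22.5
ee_pos: [0.5817, 0.3625, 0.0401]
ee_rot: [-179.5, 0.2, 88.4]
contact_force: [0.4, -0.9, -1.9]
finger_gap: 0.41
grasp_force: 32.3
```

>>> {"api": "send_rows", "payload": {
  "plan": [
    [[0,0.002,0.025,0,0,0,0],[0,0,0.014,0,0,0,0],[0,0,0.003,0,0,0,0],[0,0,0.002,0,0,0,0],[0,0,0.002,0,0,0,0],[0,0,0.001,0,0,0,0],[0,0,0,0,0,0,0],[0,0,0,0,0,0,0]]
  ]
}}

```text
time_s: 23.3
ee_pos: [0.5866, 0.3641, -0.0015]
ee_rot: [180.0, -0.0, 88.5]
contact_force: [0.6, 0.3, -1.7]
finger_gap: 0.414
grasp_force: 32.3
```

>>> {"api": "send_rows", "payload": {
  "plan": [
    [[0,-0.001,0.002,0,0,0,0],[0,0,0.002,0,0,0,0],[0,0,0.0015,0,0,0,0],[0,0,0.001,0,0,0,0],[0,0,0.001,0,0,0,0],[0,0,0.0005,0,0,0,0],[0,0,0,0,0,0,0],[0,0,0,0,0,0,0]]
  ]
}}

```text
time_s: 24.1
ee_pos: [0.5855, 0.3641, -0.0089]
ee_rot: [180.0, -0.0, 88.5]
contact_force: [-2.6, -1.0, 5.4]
finger_gap: 0.418
grasp_force: 33.1
```

>>> {"api": "send_rows", "payload": {
  "plan": [
    [[0,0,-0.001,0,0,0,0.6],[0,0,0,0,0,0,0.75],[0,0,0,0,0,0,0.75],[0,0,-0.02,0,0,0,0.75],[0,0,-0.035,0,0,0,0.75],[0,0,-0.035,0,0,0,0.75],[-0.0369,-0.0182,0,0,0,0,0.75],[-0.0369,-0.0182,0,0,0,0,0.75]]
  ],
  "squeeze": 20
}}

```text
time_s: 24.9
ee_pos: [0.5472, 0.291, 0.0821]
ee_rot: [179.8, -0.1, 88.5]
contact_force: [0.6, -0.8, -0.6]
finger_gap: 0.752
grasp_force: 0.0
```

>>> {"api": "send_rows", "payload": {
  "plan": [
    [[-0.0369,-0.0182,0,0,0,0,0.75],[-0.0369,-0.0182,0,0,0,0,0.75],[-0.0369,-0.0182,0,0,0,0,0.75],[-0.0369,-0.0182,0,0,0,0,0.75],[-0.0369,-0.0182,0,0,0,0,0.75],[0,0,0,0,0,-0.044,0.75],[0,0,0,0,0,0,0.75],[0,0,0,0,0,0,0.75]]
  ]
}}

```text
time_s: 25.7
ee_pos: [0.4516, 0.1095, 0.0813]
ee_rot: [179.9, -0.0, 90.9]
contact_force: [0.4, 0.1, 0.6]
finger_gap: 0.746
grasp_force: 0.0
```

Run:
```python
from feet import *
s=bot.state();print(s["ee_pos"],s["ee_rot"],s["time_s"])
feet("wrist");feet("top")
```

```text
[0.45163028 0.10951675 0.08131311] [ 1.79949790e+02 -4.96830790e-03  9.09231369e+01] 25.7
wrist [542.4 150.3] [36.1 48.4] long-axis yaw -51.7
wrist [333.5 131.4] [48.3 36.5] long-axis yaw 81.8
wrist [451.2 110.1] [47.7 36.3] long-axis yaw 2.5
top [585.6 363.7] [37.5 46.2] long-axis yaw -0.8
top [ 573.8 -306.8] [47.9 37.1] long-axis yaw 29.0
top [543.6 149.5] [36.  47.7] long-axis yaw -52.0
```

C stands upright in the tray. Now A, feeling it at 20 N first.

>>> {"api": "send_rows", "payload": {
  "plan": [
    [[0.0005,0,0.03,0,0,-0.01,0.75],[0,0,0.03,0,0,0,0.75],[0,0,0.02,0,0,0,0.75],[0,0,0.015,0,0,0,0.75],[0,0,0,0,0,0,0.75],[0,0,0,0,0,0,0.6],[0,0,0,0,0,0,0],[0,0,0,0,0,0,0]]
  ],
  "squeeze": 20
}}

```text
time_s: 26.6
ee_pos: [0.4519, 0.1101, -0.0124]
ee_rot: [179.9, -0.0, 91.6]
contact_force: [-1.4, 1.4, 6.7]
finger_gap: 0.437
grasp_force: 19.6
```

>>> {"api": "send_rows", "payload": {
  "plan": [
    [[0,0,0,0,0,0,0],[0,0,0,0,0,0,0],[0,0,0,0,0,0,0],[0,0,0,0,0,0,0],[0,0,0,0,0,0,0],[0,0,0,0,0,0,0],[0,0,0,0,0,0,0],[0,0,0,0,0,0,0]]
  ]
}}

```text
time_s: 27.4
ee_pos: [0.4519, 0.11, -0.0124]
ee_rot: [179.8, -0.0, 91.6]
contact_force: [-0.8, 1.3, 7.3]
finger_gap: 0.431
grasp_force: 19.6
```

>>> {"api": "send_rows", "payload": {
  "plan": [
    [[0,0,0,0,0,0,0],[0,0,0,0,0,0,0],[0,0,-0.02,0,0,0,0],[0,0,-0.035,0,0,0,0],[0,0,-0.035,0,0,0,0],[0,0,-0.03,0,0,0,0],[0.0268,0.0229,0,0,0,0,0],[0.0268,0.0229,0,0,0,0,0]]
  ],
  "squeeze": 30
}}

```text
time_s: 28.2
ee_pos: [0.4965, 0.1652, 0.1084]
ee_rot: [179.8, -0.0, 91.5]
contact_force: [0.4, -0.1, -2.1]
finger_gap: 0.418
grasp_force: 32.3
```

>>> {"api": "send_rows", "payload": {
  "plan": [
    [[0.0268,0.0229,0,0,0,0,0],[0.0268,0.0229,0,0,0,0,0],[0.0268,0.0229,0,0,0,0,0],[0.0268,0.0229,0,0,0,0,0],[0,0,0,0,0,0,0],[0,0,0.035,0,0,0,0],[0,0,0.035,0,0,0,0],[0,0,0,0,0,0,0]]
  ]
}}

```text
time_s: 29.0
ee_pos: [0.5811, 0.2733, 0.0323]
ee_rot: [-179.5, 0.1, 91.5]
contact_force: [0.2, -0.9, -1.8]
finger_gap: 0.416
grasp_force: 32.3
```

>>> {"api": "send_rows", "payload": {
  "plan": [
    [[0,0,0.025,0,0,0,0],[0,0,0.012,0,0,0,0],[0,0,0.004,0,0,0,0],[0,0,0.002,0,0,0,0],[0,0,0.0015,0,0,0,0],[0,0,0.001,0,0,0,0],[0,0,0.0005,0,0,0,0],[0,0,0,0,0,0,0]]
  ]
}}

```text
time_s: 29.8
ee_pos: [0.5847, 0.2744, -0.0081]
ee_rot: [179.9, -0.0, 91.6]
contact_force: [-2.0, -1.6, 5.4]
finger_gap: 0.414
grasp_force: 33.3
```

>>> {"api": "send_rows", "payload": {
  "plan": [
    [[0,0,0.0005,0,0,0,0],[0,0,0,0,0,0,0],[0,0,0,0,0,0,0],[0,0,0,0,0,0,0],[0,0,0,0,0,0,0],[0,0,0,0,0,0,0],[0,0,0,0,0,0,0],[0,0,0,0,0,0,0]]
  ]
}}

```text
time_s: 30.6
ee_pos: [0.5847, 0.2744, -0.0081]
ee_rot: [179.9, -0.0, 91.6]
contact_force: [-3.5, -0.9, 8.8]
finger_gap: 0.416
grasp_force: 33.6
```

In contact with the tray floor. I'll release, lift and retreat.

>>> {"api": "send_rows", "payload": {
  "plan": [
    [[0,0,-0.001,0,0,0,0.6],[0,0,0,0,0,0,0.75],[0,0,0,0,0,0,0.75],[0,0,-0.02,0,0,0,0.75],[0,0,-0.035,0,0,0,0.75],[0,0,-0.04,0,0,0,0.75],[-0.04,-0.02,-0.02,0,0,0,0.75],[-0.04,-0.02,0,0,0,0,0.75]]
  ]
}}

```text
time_s: 31.4
ee_pos: [0.5474, 0.193, 0.1086]
ee_rot: [179.6, -0.0, 91.7]
contact_force: [1.6, -0.5, -0.5]
finger_gap: 0.752
grasp_force: 0.0
```

>>> {"api": "send_rows", "payload": {
  "plan": [
    [[-0.04,-0.02,0,0,0,0,0.75],[-0.04,-0.02,0,0,0,0,0.75],[-0.04,-0.02,0,0,0,0,0.75],[-0.04,-0.02,0,0,0,0,0.75],[0,0,0,0,0,0,0.75],[0,0,0,0,0,0,0.75],[0,0,0,0,0,0,0.75],[0,0,0,0,0,0,0.75]]
  ]
}}

```text
time_s: 32.2
ee_pos: [0.4711, 0.032, 0.1056]
ee_rot: [180.0, -0.0, 91.6]
contact_force: [-0.2, 0.3, -0.1]
finger_gap: 0.75
grasp_force: 0.0
```

Run:
```python
from feet import *
print(bot.state()["time_s"]);feet("top")
p,d=bot.read_camera("top");q,_=bot.read_camera("scene")
cv2.imwrite("pics/fin.png",np.vstack([cv2.resize(p,(480,300)),cv2.resize(q,(480,300))])[...,::-1])
```

```text
32.2
top [585.2 362.9] [35.9 47. ] long-axis yaw -0.1
top [585.3 273.6] [48.9 36.1] long-axis yaw 0.5
top [ 573.9 -306.8] [47.6 37. ] long-axis yaw 28.3
```

View pics/fin.png

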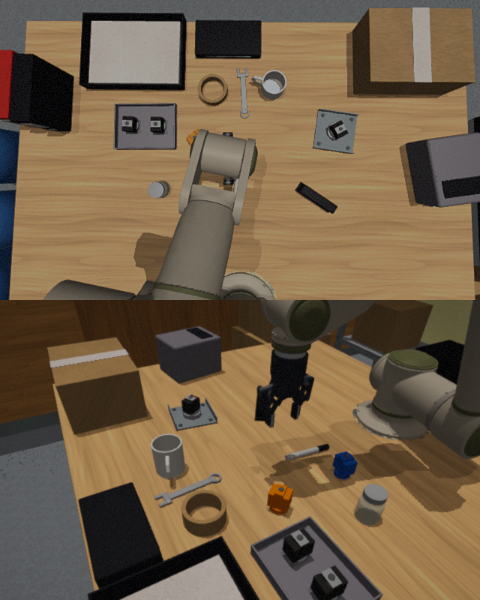

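The final view shows the firm foot upright in the shoe at (337,130). The two soft feet stand upright in the tray at (129,125) and (157,125). The bystanders look undisturbed and the gripper touches nothing.

```bash
python3 -c "
from rig import bot
print(bot.hand_in())"
```

```text
the job is handed in; nothing more can be done
None
```

I handed the job in at about 32 s: the firm foot (the middle one) is upright and fully home in the shoe cup, and both soft feet stand upright in the reject tray, with grip readings never above 39 N per finger.

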